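Unlock the gauging nest and push out the setting insert

TASK

Take the orange-handled key from its holder and use it to turn both slotted cam screws on the gauging nest from locked to fully unlocked, hard up to their stops; only then push the steel insert out from behind with the key, through the notch in the nest's back wall, until it stands against the black lip at the far end. Put the key back in its holder, and touch the nest and the insert with nothing but the key; leave the rings and the plug gauge where they are.

Things in the scene. Friction and masses are not known exactly. Their poses are not given: they have to be found in the camera images.
- nest: Fixed aluminium channel on a blue round plate (300 mm diameter, 20 mm high, centred at x = +20 mm). Origin on the table under the channel; +x is the way the insert leaves. Channel floor 32 mm above the table. Side rails: inner faces y = +-27 mm, outer +-72 mm, x = -60 to +40 mm, top 67 mm above the table. Screw axes at x = +14 mm, y = +45 mm (left) and -45 mm (right).
- nest_notch (a point): Middle of the notch in the nest's back wall, on the channel floor, at nest x = -67.5 mm, y = 0; axes as the nest. The wall is 15 mm thick (x = -75 to -60), as high as the rails; the notch is 34 mm wide in y, open at the top and cut down to the floor. Behind the wall the floor goes on 10 mm to x = -85, then drops 12 mm to the blue plate.
- nest_lip (a point): Middle of the lower edge of the black end lip's inner face, on the channel floor, at nest x = +115 mm, y = 0; axes as the nest. The lip is 10 mm high, 100 mm long in y.
- insert: Loose steel block, 46 mm in x, 50 mm in y, 50 mm high, about 0.3 to 0.6 kg, a dark ring with brass centre on its top. Origin: centre of its underside. It starts in the channel at nest x = -35 mm, just ahead of the back wall (its back face at -58 mm); against the lip its origin is at nest x = +92 mm. Only dry friction holds it, once the cams are clear.
- screw_left (a joint): Slotted captive cam screw on the left (+y) rail. Hinge about the vertical, rad: 0 locked, 1.75 = hard stop, fully unlocked; starts at 0 to 0.3; grows turning clockwise seen from above. Friction about 0.12 N m. Its yellow cam nose (radius 30 mm, 8 mm thick, on the rail) blocks the insert's front corner until turned; unlocked, it points back and outward (-x, +y of the nest).
- screw_right (a joint): Slotted captive cam screw on the right (-y) rail. Hinge about the vertical, rad: 0 locked, 1.75 = hard stop, fully unlocked; starts at 0 to 0.3; grows turning anticlockwise seen from above. Friction about 0.12 N m. Its yellow cam nose (radius 30 mm, 8 mm thick, on the rail) blocks the insert's front corner until turned; unlocked, it points back and outward (-x, -y of the nest).
- screw_left_head (a point): Centre of the top of the left screw head, on its turning axis. The head is a steel disc of 34 mm diameter with one straight slot right across, 6.5 mm wide and 9 mm deep (slot floor 9 mm below this point). y axis: along the slot; x axis: towards the middle of the cam nose, square to the slot (both turn with the screw). 87 mm above the table.
- screw_right_head (a point): Centre of the top of the right screw head, on its turning axis. The head is a steel disc of 34 mm diameter with one straight slot right across, 6.5 mm wide and 9 mm deep (slot floor 9 mm below this point). y axis: along the slot; x axis: towards the middle of the cam nose, square to the slot (both turn with the screw). 87 mm above the table.
- key: Loose key of 0.13 kg, standing upright in its holder. Origin: middle of the blade's lower edge; z up along the shank. Flat steel blade 24 mm wide (along x), 3.5 mm thick (y), from 0 to 16 mm; round shank 12 mm diameter from 14 to 76 mm; round collar 40 mm diameter from 75 to 80 mm; flat orange handle 40 mm in x, 14 mm in y, from 80 to 124 mm, in the blade's plane, to be gripped across its 14 mm.
- holder: Fixed blue post 46 mm square, 85 mm high, on a black foot 100 mm square and 6 mm high, with a square hole 30 mm wide down its middle. The key hangs in it by its collar, blade end 10 mm above the table; it may be put back at any yaw. Origin: on the table under the middle.
- holder_mouth (a point): Centre of the holder's hole at its top, 85 mm above the table.
- ring_a: Bystander: dark steel setting ring, 60 mm diameter, 20 mm high, loose on a blue board 18 mm high, 130 x 160 mm. Origin: centre of its underside.
- ring_b: Bystander: dark steel setting ring, 48 mm diameter, 18 mm high, on the same board. Origin: centre of its underside.
- plug_gauge: Bystander: standing plug gauge, steel foot 44 mm diameter, black grip 26 mm diameter, 107 mm high. Origin: centre of its underside.
Things that resemble listed ones, but are neither listed nor needed, are in the scene too. Of the things that look like the holder, take the one that is farthest from the robot's base at the start. What is shaped like the key but green is not meant.

How it is judged:
By the outcome, as a careful person would: the job done as asked, in the order asked, and still so for the second after the job is handed in, with the robot touching nothing.
It also fails if it takes over 72 s, if anything falls off the work surface, if the arm or the gripper's body presses on something with over 40 N, if the wrist force passes 120 N, or if a joint passes its speed limit or range.

ROBOT

A 7-joint arm with a two-finger parallel gripper is mounted at the origin on the work surface. World frame = base frame: x ahead of the robot, y to its left, z up, the work surface at z = 0. Lengths are in m, angles in degrees, forces in N, time in s.
With the tool pointing down it reaches from about 0.425 to 0.875 m from the base axis. Payload 4.7 kg.
Tool frame: the origin (TCP) lies at the very end of the fingers, on their centre line; the grasp point (between the pads) lies grip_depth behind it (grip_depth is the distance from the TCP to the grasp point, in m); z points along the fingers, y is the line along which they close (so a half turn about z gives the same grasp; the last joint's range is limited). The gripper opens to 87 mm and grips with 3 to 60 N. Pads are 19 mm wide; open, the fingers measure 117 mm over their backs; the gripper's body (75 mm by 190 mm) begins 51 mm behind the grasp point.
Start: joints at [77.412, 18.392, -4.016, 83.108, 1.295, 78.541, -3.26], TCP at [0.151, -0.632, 0.223] pointing down, gripper open.
Joint ranges: [-163.93, 163.93], [-17.29, 119.83], [-79.2, 71.16], [3.27, 140.29], [-89.18, 269.18], [5.43, 117.66], [-154.24, 154.24]. Speed limits (degrees/s): [147.25, 147.25, 180, 180, 180, 180, 180].

INTERFACE

Orientations are given as [roll, pitch, yaw] about the fixed x, y, z axes, in that order (R = Rz(yaw) Ry(pitch) Rx(roll)).
In Python, from bench import get_state, camera, close_job, cut_out, grip_depth gives the robot as it stands.
- The arm moves only by the tool jog_arm, never from a script. Its arguments are lists of equal length, an entry for each row: "travel": the shift along the tool's x, y, z in units of 100 cm (1.0 is 100 cm), a list of three; "turn": the turn about the tool's z in units of 5 degrees (1.0 is 5 degrees). In form: {"travel": [[x, y, z], ...], "turn": [turn, ...]}. A call has 1 to 20 rows; each row shifts and turns the commanded pose from where the row before left it, along the tool's axes as they then stand; what a row does not reach is not made up. A row lasts 1/12 s, in which the tool goes at most 41.7 mm and 7.16 degrees, less where a joint would pass 70% of its speed; a pose out of reach is approached as far as the arm can. A call with a number of a shift or a turn outside -1 to 1 is refused whole. A call with a gripper value outside its range is refused whole. "fingers" is the opening, from 0 (shut) to 1 (fully open), set as the call begins (left out, the last holds). The fingers move at their own pace and stop on an object; "squeeze" is the grip in N (left out, the last holds). Time passes only in rows, so rows that do not move let the fingers close. It gives the time, the measured TCP pose, the force, the opening and the grip force at its end, in the units of the state.
- get_state(): the state, without advancing time (a new reading comes with each control period).
- camera(name): name is "side" or "top" or "wrist"; returns a dict with "frame" (480x640x3 uint8, red, green, blue), "range_z" (480x640 float32, m along the optical axis (not along the pixel's ray), 0 where there is no reading), "camera_matrix" (3x3 intrinsics, pixels), "rvec" (rotation vector, rad) and "tvec" (3), from world to camera coordinates, as OpenCV has them. Camera axes: x right, y down, z forward; pixel columns grow to the right and rows downward; lengths in m; the calibration is good to about 2 mm. A picture is of the moment at which its call begins.
- close_job(): hands the job in; it is judged then, once.
Trained networks look in a picture, given as the dict that the camera call returned (one of the last four; its "shot" number tells which), for a name from the list of things; names that differ only in an ending like _2 or _b are one class to them, and where a whole thing is asked for, a point or a joint stands for the part that bears it (a point fixed in the world has none). Each returns a list of dicts, best first, with "conf" (0 to 1); they miss things now and then, are a little off and sometimes report something else, mostly with a low value. They report only what shows in the picture. A call takes as long as a camera call. They do not tell look-alikes from the thing itself.
- cut_out(query, picture): "pixels" (480x640 bool, what is visible of it) and "rect" ([left, top, right, bottom] in pixels, round what is visible of it).
The state is a dict: "time_s": time; "joints": joint angles; "joint_vel": joint speeds; "joint_efforts": joint torques, N m; "position": TCP position; "tcp_rot": TCP orientation; "force": force on the tool from outside, world axes, zero at the start; "ft_torque": the same for the moment, N m; "width": opening from 0.0 (shut) to 1.0 (fully open); "gripper_force": force on a finger pad.
Only numpy, scipy, OpenCV 4.12 (cv2) and the standard library are available. Lean on these libraries where they do the work, as an engineer would, in place of code of your own. Each camera call takes 0.05 s, during which the arm holds its last target. There are 200 camera calls.

## Working session

There is one attempt and no reset: what is moved stays moved. The work goes in short steps, Python scripts to look and compute and a tool call to move; the robot and the scene stay as the last step left them, time stands still between calls to the robot, and variables do not carry over. Pictures are saved under pics/ and viewed, at most 10 in all, crops included, and the job is handed in when it is done.

Besides the shell and the picture viewer there is one more tool, called after "Request:" as a command line: name --pt "numbers of a row" for each row, then --argument value for the rest. jog_arm: Moves the arm, as the interface text tells. Its arguments: {"type":"object","properties":{"travel":{"type":"array"},"turn":{"type":"array"},"fingers":{"type":"number"},"squeeze":{"type":"number"}},"required":["travel","turn"]}

```bash
ls; mkdir -p pics; cat > h.py <<'E'
import numpy as np, cv2
from bench import *
def save(n,img): cv2.imwrite('pics/'+n,cv2.cvtColor(np.ascontiguousarray(img),cv2.COLOR_RGB2BGR))
def world(c,mask=None):
    z=c['range_z'];K=c['camera_matrix'];R=cv2.Rodrigues(np.array(c['rvec'],float))[0];t=np.array(c['tvec'],float).ravel()
    v,u=np.mgrid[:480,:640]
    P=np.stack([(u-K[0,2])/K[0,0]*z,(v-K[1,2])/K[1,1]*z,z],-1)
    W=(P-t)@R
    W[z<=0]=np.nan
    return W
E
python3 - <<'E'
from h import *
print(get_state(), grip_depth)
a=camera('top');b=camera('side')
save('top.png',a['frame']);save('side.png',b['frame'])
W=world(a)
for q in ['key','holder','nest','insert','screw_left','screw_left_head','plug_gauge','ring_a']:
    for d in cut_out(q,a):
        m=d['pixels'];P=W[m];P=P[~np.isnan(P[:,0])]
        print(q,round(d['conf'],2),d['rect'],m.sum(),np.round(np.median(P,0),3),np.round(np.percentile(P,98,axis=0),3),np.round(np.percentile(P,2,axis=0),3))
E
```

```text
pics
{'time_s': 0.0, 'joints': array([77.41228986, 18.43998458, -4.01427805, 83.17468194,  1.29508443,
       78.54073983, -3.25921415]), 'joint_vel': array([-0.05822183, -0.0552127 ,  0.06494569,  0.00182969,  0.02916901,
       -0.01536746, -0.10271997]), 'joint_efforts': array([ 9.58043483e-05, -4.91291177e+01, -4.03586654e-01, -3.12522483e+01,
       -6.38216618e-02,  4.37113491e-02,  1.62532306e-04]), 'position': array([ 0.15039583, -0.63179351,  0.22145279]), 'tcp_rot': array([-1.79889836e+02,  6.21351839e-03,  1.33970742e+01]), 'force': array([-0.01369526, -1.06833344, -0.75303558]), 'ft_torque': array([ 0.05751684, -0.01118647, -0.00633416]), 'gripper_force': 0.0, 'width': 1.0027709829175602} 0.0187
key 0.92 [131.1, 249.9, 158.8, 269.6] 431 [0.48  0.289 0.119] [0.498 0.306 0.136] [0.465 0.277 0.087]
key 0.8 [116.3, 188.5, 150.0, 218.9] 545 [0.589 0.334 0.099] [0.609 0.347 0.125] [0.57  0.321 0.001]
holder 0.89 [134.5, 239.4, 190.2, 290.9] 1989 [0.474 0.274 0.006] [0.531 0.343 0.085] [0.433 0.245 0.002]
holder 0.82 [111.8, 320.6, 165.2, 378.0] 2649 [0.32  0.315 0.006] [0.365 0
[... 442 characters left out ...]
] [0.464 0.049 0.071]
screw_left_head 0.81 [256.8, 248.2, 284.7, 275.7] 413 [0.486 0.07  0.082] [0.507 0.09  0.089] [0.465 0.049 0.066]
screw_left_head 0.74 [466.9, 256.5, 501.5, 283.5] 588 [ 0.484 -0.354  0.036] [ 0.51  -0.327  0.04 ] [ 0.456 -0.383  0.02 ]
plug_gauge 0.97 [120.7, 132.9, 154.3, 165.1] 624 [0.709 0.345 0.045] [0.733 0.369 0.108] [0.695 0.332 0.003]
ring_a 0.75 [259.2, 248.8, 278.2, 277.7] 381 [0.485 0.07  0.082] [0.505 0.09  0.089] [0.464 0.049 0.071]
ring_a 0.74 [430.9, 252.5, 456.6, 276.8] 401 [ 0.493 -0.275  0.035] [ 0.516 -0.255  0.039] [ 0.473 -0.298  0.018]
ring_a 0.59 [467.9, 258.8, 499.6, 283.8] 605 [ 0.484 -0.355  0.036] [ 0.511 -0.327  0.04 ] [ 0.456 -0.383  0.02 ]
```

View pics/top.png

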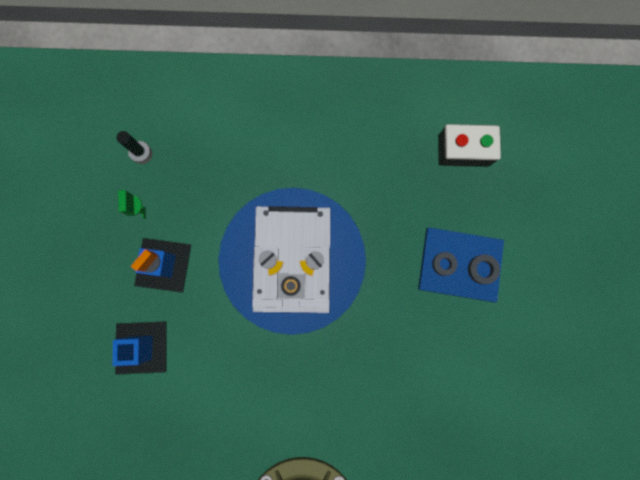

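View pics/side.png

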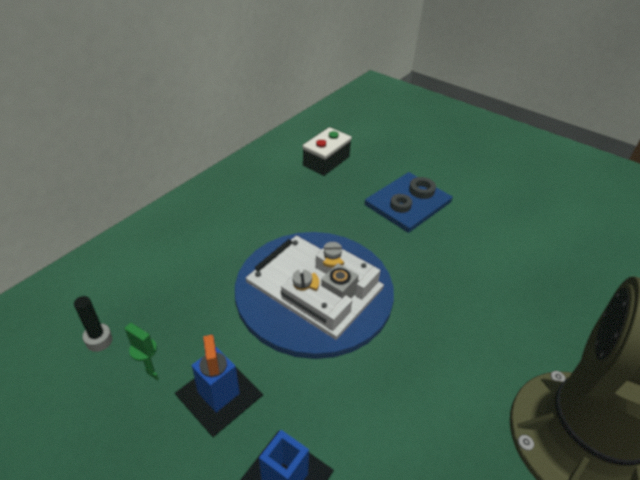

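The top view shows the orange key at (144,261) in the blue holder at (150,264). Look-alikes are the empty holder at (126,352), which is nearer the base (0.45 m against 0.55 m), and the green key at (130,203). The nest is at (292,260), with its lip away from the robot. I choose the orange key and the holder it stands in.

```bash
python3 - <<'E'
from h import *
a=camera('top');W=world(a);f=a['frame'].astype(int)
cr=a['frame'][170:390,90:390];save('crop.png',cv2.resize(cr,(798,585),interpolation=cv2.INTER_CUBIC))
z=W[...,2];X=W[...,0];Y=W[...,1]
def rect(m,n):
    P=W[m][:,:2]*1000;r=cv2.minAreaRect(P.astype(np.float32));print(n,m.sum(),np.round(r[0],1),np.round(r[1],1),round(r[2],1),'zmed',np.round(np.median(z[m]),4))
near=(abs(X-.48)<.06)&(abs(Y-.285)<.06)
org=near&(f[...,0]>f[...,2]+60)&(z>.09)
rect(org&(z>.125),'handletop');rect(org,'handle')
rect(near&(z>.0865)&(z<.094)&~org,'collar')
rect(near&(z>.08)&(z<.0865),'holder top')
foot=(abs(X-.48)<.08)&(abs(Y-.285)<.09)&(z<.0085)&(f.sum(-1)<100); rect(foot,'foot')
n=(abs(X-.5)<.2)&(abs(Y-.03)<.2)
rect(n&(z>.062)&(z<.0705),'rails')
rect(n&(z>.0265)&(z<.036),'floor')
d=n&(z>.015)&(z<.024)
P=W[d][:,:2].astype(np.float32)*1000;print('disc',cv2.minEnclosingCircle(P))
rect(n&(z>.079)&(z<.0845),'82')
for s in(1,-1):
    h=n&(z>.085)&(z<.092)&((Y-.03)*s>.02);rect(h,'head')
E
```

```text
handletop 199 [481.8 294.2] [14.3 39.8] 51.1 zmed 0.1328
handle 289 [482.  294.6] [14.6 39.6] 53.8 zmed 0.1317
collar 136 [481.4 293.9] [42.3 44.7] 84.9 zmed 0.089
holder top 190 [482.3 294.5] [47.3 46.1] 84.0 zmed 0.0838
foot 147 [482.6 294.5] [96.1 94.5] 83.8 zmed 0.0049
rails 2203 [460.   30.1] [114.3 143.7] 0.2 zmed 0.0662
floor 3879 [497.6  30.1] [210.2 149.9] 0.4 zmed 0.0313
disc ((497.6617126464844, 30.338489532470703), 149.515625)
82 543 [463.3  30. ] [124.5  87.1] 90.0 zmed 0.0823
head 146 [491.6  75.1] [30.3 33.9] 1.8 zmed 0.0867
head 150 [ 4.7e+02 -4.0e-01] [32.9 85.3] 56.0 zmed 0.0867
```

View pics/crop.png

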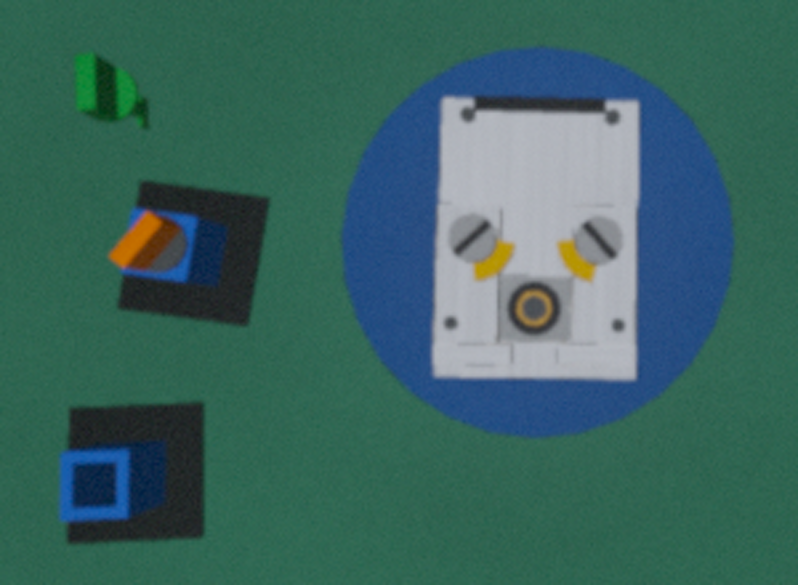

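Request:
jog_arm --pt "0.035 0 -0.02" --pt "0.035 0 -0.02" --pt "0.035 0 -0.02" --pt "0.035 0 -0.02" --pt "0.035 0 -0.02" --pt "0.035 0 -0.02" --pt "0.035 -0.01 0" --pt "0.035 -0.01 0" --pt "0.035 -0.015 0" --pt "0.035 -0.015 0" --turn '[-1, -1, -1, -1, -1, -1, -1, -1, -1, -1]'

```text
time_s: 1.38
position: [0.3874, -0.4007, 0.3423]
tcp_rot: [180.0, -0.0, 63.7]
force: [0.2, -0.7, 0.7]
width: 1.002
gripper_force: 0.0
```

The crop confirms the choice: orange handle in the upper holder, at crop (150,240). The sizes fit: handle 14 x 40 mm, post 47 mm, disc 300 mm. Next I look at the slots from above with the wrist camera.

Request:
jog_arm --pt "0.036 -0.0085 0" --pt "0.036 -0.0085 0" --pt "0.036 -0.0085 0" --pt "0.036 -0.0085 0" --pt "0.036 -0.0085 0" --pt "0.036 -0.0085 0" --pt "0.036 -0.0085 0" --pt "0.036 -0.0085 0" --pt "0.036 -0.0085 0" --pt "0.036 -0.0085 0" --pt "0.036 -0.0085 0" --pt "0.034 -0.0085 0" --pt "0 0 0" --pt "0 0 0" --pt "0 0 0" --turn '[0, 0, 0, 0, 0, 0, 0, 0, -1, -1, -1, -1, -1, -0.26, 0]'

```text
time_s: 2.63
position: [0.4688, 0.0293, 0.3427]
tcp_rot: [180.0, 0.1, 89.6]
force: [-0.9, -0.4, 0.2]
width: 0.998
gripper_force: 0.0
```

```bash
python3 - <<'E'
from h import *
s=get_state();print(s['position'],s['tcp_rot'],s['joints'])
c=camera('wrist');save('w1.png',c['frame'])
R=cv2.Rodrigues(np.array(c['rvec'],float))[0];print(-R.T@np.array(c['tvec']).ravel(),R[2])
W=world(c);np.savez('w1.npz',W=W,f=c['frame'])
for q in ['screw_left_head','insert','nest','key']:
    for d in cut_out(q,c):
        P=W[d['pixels']];P=P[~np.isnan(P[:,0])]
        print(q,round(d['conf'],2),d['rect'],np.round(np.median(P,0),4))
E
```

```text
[0.46881214 0.02932149 0.34265758] [1.79975878e+02 6.22463036e-02 8.96463106e+01] [ 40.04911236  -5.50378814 -42.86284366  94.54214657  -3.67754634
  89.47803103  -3.00322225]
[0.46945314 0.11280736 0.50580949] [-0.00222253 -0.30594976 -0.95204507]
screw_left_head 0.94 [318.4, 133.1, 365.7, 174.6] [0.4857 0.0703 0.0868]
insert 0.78 [280.9, 165.3, 323.5, 217.6] [0.4423 0.0324 0.0844]
nest 0.84 [233.9, 50.5, 469.4, 292.4] [0.5004 0.0508 0.0225]
```

View pics/w1.png

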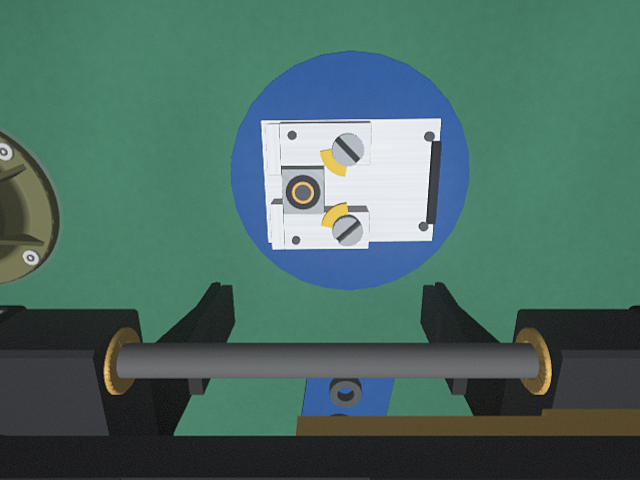

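The wrist view shows the nest with image right = +x. The left head is at (348,149), the right head at (347,231) and the insert at (302,191). Next I measure the slot angles and the nest pose here.

```bash
python3 - <<'E'
from h import *
d=np.load('w1.npz');W=d['W'];f=d['f'].astype(int);g=f.sum(-1)/3;z=W[...,2];X=W[...,0];Y=W[...,1]
for (u,v) in((348,149),(347,231)):
    vv,uu=np.mgrid[:480,:640];near=(abs(uu-u)<24)&(abs(vv-v)<24)
    hm=near&(z>.0845)&(z<.092);P=W[hm];c,r=cv2.minEnclosingCircle((P[:,:2]*1000).astype(np.float32))
    K=((W[...,0]*1000-c[0])**2+(W[...,1]*1000-c[1])**2)<14**2
    s=near&K&(g<70);Q=W[s][:,:2];ok=~np.isnan(Q[:,0]);Q=Q[ok]
    for Q,n in((Q,'dark'),(W[near&K&(z<.0835)][:,:2],'deep')):
        if len(Q)<5: print(n,len(Q));continue
        e=np.linalg.svd(Q-Q.mean(0),full_matrices=False)
        print(c,r,n,len(Q),np.round(Q.mean(0)*1000,1),e[1]*1000/len(Q)**.5,np.degrees(np.arctan2(e[2][0,1],e[2][0,0]))%180)
n=(abs(X-.5)<.2)&(abs(Y-.03)<.2)
for lo,hi in((.062,.0705),(.027,.036),(.0785,.0838)):
    m=n&(z>lo)&(z<hi)
    if lo>.07: m&=(X<.47)&(abs(Y-.03)<.03)
    print(lo,cv2.minAreaRect((W[m][:,:2]*1000).astype(np.float32)))
m=n&(z>.015)&(z<.024);print(cv2.minEnclosingCircle((W[m][:,:2]*1000).astype(np.float32)))
E
```

```text
(490.76043701171875, 74.3205337524414) 17.18465232849121 dark 33 [487.6  76.4] [7.69154778 1.72111233] 130.29082745089102
(490.76043701171875, 74.3205337524414) 17.18465232849121 deep 156 [490.3  74.5] [7.97826169 1.84444459] 134.47019443415425
(491.214111328125, -15.1648530960083) 17.407039642333984 dark 27 [489.9 -17.4] [8.0458466  0.52109121] 42.388847880354916
(491.214111328125, -15.1648530960083) 17.407039642333984 deep 110 [492.5 -16.7] [8.09456235 1.40874982] 41.46115083386147
0.062 ((459.5046081542969, 28.922412872314453), (115.06871795654297, 144.4214630126953), 0.3407124876976013)
0.027 ((496.8540954589844, 29.309799194335938), (210.20790100097656, 150.0337677001953), 0.30492663383483887)
0.0785 ((442.0216064453125, 29.05531120300293), (45.932823181152344, 50.27491760253906), 0.3878024220466614)
((496.9529113769531, 29.503019332885742), 149.84939575195312)
```

Request:
jog_arm --pt "0.033 0.0014 0.01" --pt "0.033 0.0014 0.01" --pt "0.033 0.0014 0.01" --pt "0.033 0.0014 0.01" --pt "0.033 0.0014 0.01" --pt "0.033 0.0014 0.01" --pt "0.033 0.0014 0.01" --pt "0.034 0.0014 0.01" --pt "0 0 0.005" --pt "0 0 0.005" --pt "0 0 0.005" --pt "0 0 0.005" --pt "0 0 0.005" --pt "0 0 0.005" --pt "0 0 0.005" --pt "0 0 0.005" --pt "0 0 0" --pt "0 0 0" --pt "0 0 0" --pt "0 0 0" --turn '[0, 0, 0, 0, 0, 0, 0, 0, -1, -1, -1, -1, -1, -1, -1, -1, -1, -1, -0.5, 0]'

```text
time_s: 4.55
position: [0.4819, 0.2937, 0.2221]
tcp_rot: [-180.0, -0.0, 142.1]
force: [0.2, 0.2, 0.4]
width: 0.999
gripper_force: 0.0
```

```bash
python3 - <<'E'
from h import *
s=get_state();print(s['position'],s['tcp_rot'],s['joints'])
c=camera('wrist');save('w2.png',c['frame']);W=world(c);z=W[...,2];f=c['frame'].astype(int)
org=(f[...,0]>f[...,2]+60)&(z>.09)&(np.hypot(W[...,0]-.482,W[...,1]-.294)<.05)
for lo in(.09,.128):
    P=W[org&(z>lo)];print(len(P),cv2.minAreaRect((P[:,:2]*1000).astype(np.float32)),np.nanpercentile(P[:,2],95) if len(P) else 0)
E
```

```text
[0.48193216 0.29374363 0.2221161 ] [-1.79969979e+02 -4.03053308e-02  1.42120914e+02] [ 22.62520704  19.66832811 -68.48706444  93.88062158  18.54799905
  79.26237239   3.87141035]
2787 ((491.24969482421875, 310.0743408203125), (53.52155303955078, 43.04156494140625), 52.41044616699219) 0.32374388706329954
2578 ((491.6050109863281, 310.535888671875), (52.35673141479492, 43.04156494140625), 52.41044616699219) 0.32376472192780553
```

View pics/w2.png

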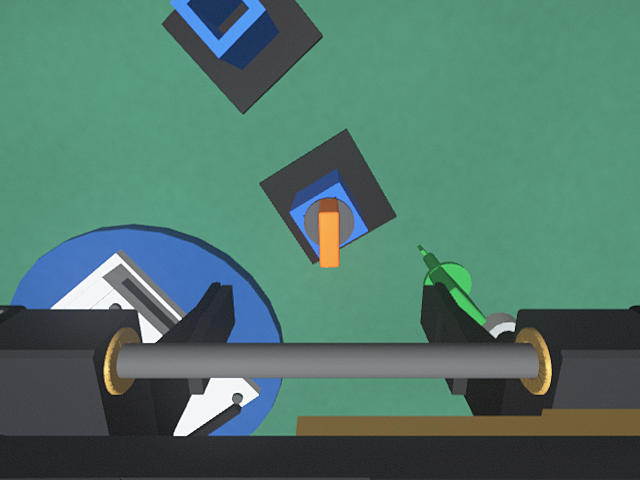

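The wrist view shows the orange handle at (329,235) midway between the open fingers (228 and 430). The green key at (440,280) stays outside the right finger. Going down to grasp.

Request:
jog_arm --pt "0 0 0.016" --pt "0 0 0.016" --pt "0 0 0.016" --pt "0 0 0.016" --pt "0 0 0.016" --pt "0 0 0.016" --pt "0 0 0.016" --pt "0 0 0.01" --pt "0 0 0.004" --pt "0 0 0" --pt "0 0 0" --turn '[0, 0, 0, 0, 0, 0, 0, 0, 0, 0, 0]'

```text
time_s: 5.52
position: [0.4817, 0.2949, 0.097]
tcp_rot: [180.0, 0.0, 142.2]
force: [0.2, 0.3, 1.3]
width: 0.998
gripper_force: 0.0
```

Request:
jog_arm --pt "0 0 0" --pt "0 0 0" --pt "0 0 0" --pt "0 0 0" --pt "0 0 0" --pt "0 0 0" --pt "0 0 0" --pt "0 0 0" --pt "0 0 0" --pt "0 0 0" --turn '[0, 0, 0, 0, 0, 0, 0, 0, 0, 0]' --fingers 0 --squeeze 50

```text
time_s: 6.35
position: [0.4814, 0.2946, 0.0965]
tcp_rot: [-180.0, -0.0, 142.2]
force: [-0.1, 0.3, 0.1]
width: 0.331
gripper_force: 0.0
```

Request:
jog_arm --pt "0 0 0" --pt "0 0 0" --pt "0 0 0" --pt "0 0 0" --pt "0 0 0" --pt "0 0 -0.005" --pt "0 0 -0.01" --pt "0 0 -0.015" --pt "0 0 -0.015" --pt "0 0 -0.015" --pt "0 0 -0.015" --pt "0 0 -0.015" --pt "0 0 -0.015" --pt "0 0 -0.01" --pt "0 0 -0.005" --pt "0 0 0" --turn '[0, 0, 0, 0, 0, 0, 0, 0, 0, 0, 0, 0, 0, 0, 0, 0]'

```text
time_s: 7.68
position: [0.482, 0.2951, 0.2182]
tcp_rot: [179.9, 0.1, 142.2]
force: [0.5, -0.1, -0.8]
width: 0.157
gripper_force: 50.1
```

Request:
jog_arm --pt "-0.0142 -0.0168 0" --pt "-0.0142 -0.0168 0" --pt "-0.0142 -0.0168 0" --pt "-0.0142 -0.0168 0" --pt "-0.0142 -0.0168 0" --pt "-0.0142 -0.0168 0" --pt "-0.0142 -0.0168 0" --pt "-0.0142 -0.0168 0" --pt "-0.0142 -0.0168 0" --pt "-0.0142 -0.0168 0" --pt "0 0 0" --pt "0 0 0" --pt "0 0 0" --turn '[0, 0, 0, 0, 0, 0, 0, 0, 0, 0, 1, 1, 0]'

```text
time_s: 8.77
position: [0.4901, 0.0741, 0.2159]
tcp_rot: [-179.9, -0.0, 132.0]
force: [-0.2, -0.2, -1.0]
width: 0.157
gripper_force: 50.1
```

```bash
python3 - <<'E'
from h import *
s=get_state();print(s['position'],s['tcp_rot'],s['joints'],s['width'],s['gripper_force'],s['force'],s['ft_torque'])
c=camera('wrist');save('w3.png',c['frame']);W=world(c)
b=camera('side')
np.savez('w3.npz',W=W,f=c['frame'],Wb=world(b),fb=b['frame'])
for cc,w in((c,W),(b,world(b))):
  for d in cut_out('key',cc):
    P=w[d['pixels']];P=P[~np.isnan(P[:,0])]
    print(round(d['conf'],2),d['rect'],d['pixels'].sum(),np.round(np.median(P,0),4),np.round(P.min(0),3))
E
```

```text
[0.49013357 0.07414567 0.21590147] [-1.79939371e+02 -3.38115036e-02  1.31995968e+02] [ 56.02111555   4.49494451 -69.43980776 103.19271875   4.3494096
  75.33597576  27.52725162] 0.15711331328057385 50.1287961343769 [-0.16035018 -0.20599216 -0.988348  ] [ 0.03900494 -0.15969539  0.03416293]
0.6 [602.9, 46.4, 640.0, 70.3] 644 [0.5857 0.3367 0.018 ] [ 0.577  0.332 -0.   ]
0.56 [284.5, 227.8, 369.7, 396.5] 4893 [0.4804 0.0844 0.2444] [0.47  0.035 0.033]
0.93 [293.1, 195.2, 318.5, 264.1] 662 [0.4833 0.0824 0.2169] [ 0.469 -0.008  0.031]
0.58 [124.6, 323.8, 159.9, 381.4] 975 [0.5842 0.3435 0.0928] [ 0.568  0.289 -0.001]
```

View pics/w3.png

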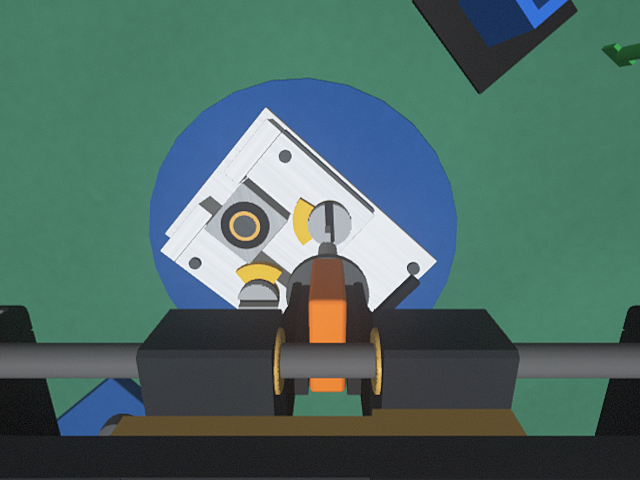

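The key is in the hand at (328,290), upright, and the left slot at (330,222) lines up with the blade plane. Next I measure the shank's tilt and offset.

```bash
python3 - <<'E'
from h import *
d=np.load('w3.npz');T=np.array([.49013,.07415]);
psi=np.radians(132);ex=np.array([np.cos(psi),np.sin(psi)]);ey=np.array([np.sin(psi),-np.cos(psi)])
for k,fk in(('W','f'),('Wb','fb')):
    W=d[k];q=W[...,:2]-T;z=W[...,2]
    L=np.stack([q@ex,q@ey],-1)*1000
    for lo,hi in((.12,.135),(.135,.147),(.147,.16),(.16,.175),(.175,.19),(.19,.202),(.2025,.212),(.23,.26)):
        m=(z>lo)&(z<hi)&(np.hypot(L[...,0],L[...,1])<30)
        if m.sum()>3: print(k,lo,m.sum(),'x',np.round(np.percentile(L[m][:,0],[3,50,97]),1),'y',np.round(np.percentile(L[m][:,1],[3,50,97]),1),'z',z[m].min().round(4),z[m].max().round(4))
# slot check
W=d['W'];z=W[...,2];m=(np.hypot(W[...,0]-.4907,W[...,1]-.0747)<.02)&(z>.084)&(z<.092)
print(cv2.minEnclosingCircle((W[m][:,:2]*1000).astype(np.float32)))
s=(np.hypot(W[...,0]-.4907,W[...,1]-.0747)<.015)&(z<.083)&(z>.07);Q=W[s][:,:2];e=np.linalg.svd(Q-Q.mean(0),full_matrices=False);print(len(Q),Q.mean(0),np.degrees(np.arctan2(e[2][0,1],e[2][0,0]))%180)
E
```

```text
W 0.12 13 x [11.6 11.7 12.1] y [-2.3 -0.3  1. ] z 0.1303 0.1347
W 0.135 92 x [ 2.7  9.7 12.1] y [-5.5 -0.6  3.7] z 0.1351 0.1469
W 0.147 138 x [ 1.5  5.1 10.3] y [-5.9 -0.9  4.6] z 0.147 0.16
W 0.16 57 x [3.7 5.4 6.1] y [-5.1 -0.9  3.5] z 0.1601 0.1676
W 0.2025 1186 x [-0.9 11.2 19.6] y [-19.5  -1.3  18.3] z 0.2033 0.212
W 0.23 4867 x [-17.3   9.9  20. ] y [-15.4  -0.7  14.2] z 0.23 0.26
Wb 0.12 6 x [-4.1 10.1 11.1] y [-0.7  0.9  1.9] z 0.1318 0.1334
Wb 0.135 19 x [ 2.7  9.9 12.1] y [-3.4 -0.5  3.9] z 0.1361 0.1468
Wb 0.147 40 x [1.5 5.2 8. ] y [-4.1  1.   5.7] z 0.1474 0.1596
Wb 0.16 51 x [0.9 4.8 7.6] y [-5.7  1.   5.7] z 0.16 0.1744
Wb 0.175 58 x [0.9 4.7 7.2] y [-5.4 -0.4  5.9] z 0.175 0.1898
Wb 0.2025 157 x [-6.1 11.6 20.2] y [-18.8   3.7  18.6] z 0.2036 0.2119
Wb 0.23 475 x [-15.4  10.1  20.7] y [-16.    0.4  17.2] z 0.2301 0.26
((490.8795471191406, 74.53484344482422), 17.56257438659668)
225 [0.48896198 0.07714469] 139.43940166914174
```

Request:
jog_arm --pt "0 0.001 0.008" --pt "0 0 0.012" --pt "0 0 0.012" --pt "0 0 0.006" --pt "0 0 0.004" --pt "0 0 0.003" --pt "0 0 0.002" --pt "0 0 0" --pt "0 0 0" --turn '[0, 0, 0, 0, 0, 0, 0, 0, 0]'

```text
time_s: 9.72
position: [0.4916, 0.0756, 0.1698]
tcp_rot: [180.0, 0.0, 132.2]
force: [0.7, -0.1, -1.1]
width: 0.158
gripper_force: 50.1
```

```bash
cat > st.py <<'E'
from h import *
np.set_printoptions(precision=4,suppress=True)
s=get_state()
for k in('time_s','position','tcp_rot','joints','force','ft_torque','width'):print(k,s[k])
E
python3 st.py
```

```text
time_s 9.7167
position [0.4916 0.0756 0.1698]
tcp_rot [179.9818   0.0179 132.2044]
joints [ 53.2628   8.6528 -68.8947 106.6587   8.5774  70.3849  23.8984]
force [ 0.7393 -0.1151 -1.0917]
ft_torque [ 0.0461 -0.1494 -0.0035]
width 0.1575398835706144
```

Request:
jog_arm --pt "0 -0.001 0.0025" --pt "0 0 0" --pt "0 0 0" --pt "0 0 0" --pt "0 0 0" --pt "0 0 0" --pt "0 0 0" --pt "0 0 0" --pt "0 0 0" --pt "0 0 0" --pt "0 0 0" --pt "0 0 0" --pt "0 0 0" --pt "0 0 0" --pt "0 0 0" --pt "0 0 0" --pt "0 0 0" --pt "0 0 0" --pt "0 0 0" --turn '[0, 0.5, 1, 1, 1, 1, 1, 1, 1, 1, 1, 1, 1, 1, 1, 1, 1, 0.5, 0]'

```text
time_s: 11.3
position: [0.4903, 0.075, 0.1671]
tcp_rot: [-180.0, 0.0, 52.2]
force: [-1.0, 0.5, -1.0]
width: 0.156
gripper_force: 50.1
```

```bash
python3 st.py
```

```text
time_s 11.3
position [0.4903 0.075  0.1671]
tcp_rot [-179.9918    0.0297   52.1583]
joints [ 45.1352   6.3173 -59.3352 107.128    5.8022  69.7646 -53.9041]
force [-0.9974  0.5224 -0.9996]
ft_torque [0.015  0.2552 0.1111]
width 0.15595652184786069
```

Request:
jog_arm --pt "0 0 0" --pt "0 0 0" --pt "0 0 0" --pt "0 0 0" --pt "0 0 0" --pt "0 0 0" --turn '[0.6, 0.6, 0.6, 0.6, 0.6, 0]'

```text
time_s: 11.8
position: [0.4902, 0.0751, 0.167]
tcp_rot: [-180.0, 0.0, 37.2]
force: [-1.0, -0.0, -1.5]
width: 0.159
gripper_force: 50.1
```

```bash
python3 st.py
```

```text
time_s 11.8
position [0.4902 0.0751 0.167 ]
tcp_rot [-179.9781    0.0361   37.2218]
joints [ 43.9256   6.0827 -57.9962 107.1501   5.4901  69.7452 -68.6128]
force [-0.9599 -0.0108 -1.5124]
ft_torque [0.1642 0.3907 0.1105]
width 0.15937878717121942
```

Request:
jog_arm --pt "0 0 0" --pt "0 0 0" --pt "0 0 0" --pt "0 0 0" --pt "0 0 0" --turn '[0.5, 0.5, 0.5, 0.5, 0]'

```text
time_s: 12.22
position: [0.4903, 0.0752, 0.167]
tcp_rot: [180.0, 0.0, 27.4]
force: [-1.4, 1.3, -0.2]
width: 0.159
gripper_force: 51.0
```

```bash
python3 st.py
```

```text
time_s 12.2167
position [0.4903 0.0752 0.167 ]
tcp_rot [179.9837   0.0419  27.4357]
joints [ 43.1438   5.9486 -57.1748 107.1625   5.3545  69.7234 -78.3179]
force [-1.4037  1.3183 -0.2171]
ft_torque [0.1085 0.523  0.9996]
width 0.15888107867499834
```

Request:
jog_arm --pt "0 0 0" --pt "0 0 0" --pt "0 0 0" --pt "0 0 0" --pt "0 0 -0.005" --pt "0 0 -0.01" --pt "0 0 -0.015" --pt "0 0 -0.01" --pt "0 0 0" --pt "-0.01 0.0114 0" --pt "-0.01 0.0114 0" --pt "-0.01 0.0114 0" --pt "-0.01 0.0114 0" --pt "-0.01 0.0114 0" --pt "-0.01 0.0114 0" --pt "0 0 0" --pt "0 0 0" --turn '[-0.9, -0.9, 0, 0, 0, 0, 0, -0.5, -0.6, 0, 0, 0, 0, 0, 0, 0, 0]'

```text
time_s: 13.63
position: [0.492, -0.0168, 0.2079]
tcp_rot: [179.9, -0.1, 41.5]
force: [-0.5, 0.8, -1.0]
width: 0.159
gripper_force: 50.1
```

```bash
python3 st.py; cat > look.py <<'E'
from h import *
import sys
c=camera('wrist');save(sys.argv[1],c['frame']);W=world(c);np.savez('w.npz',W=W,f=c['frame']);z=W[...,2]
for n,C in(('L',(.4908,.0746)),('R',(.4913,-.0154))):
    r=np.hypot(W[...,0]-C[0],W[...,1]-C[1])
    m=(r<.02)&(z>.084)&(z<.092);print(n,m.sum(),cv2.minEnclosingCircle((W[m][:,:2]*1000).astype(np.float32)) if m.sum()>5 else '')
    Q=W[(r<.014)&(z<.0835)&(z>.07)][:,:2]
    if len(Q)>5:
        e=np.linalg.svd(Q-Q.mean(0),full_matrices=False);print(len(Q),Q.mean(0),e[1]*1000/len(Q)**.5,np.degrees(np.arctan2(e[2][0,1],e[2][0,0]))%180)
    f=c['frame'].astype(int);y=(r<.035)&(f[...,0]>f[...,2]+70)&(f[...,1]>f[...,2]+50)&(z<.08)
    if y.sum()>5:
        v=np.median(W[y][:,:2],0)-C;print('nose dir',y.sum(),np.degrees(np.arctan2(v[1],v[0])),np.hypot(*v))
E
python3 look.py w4.png
```

```text
time_s 13.6333
position [ 0.492  -0.0168  0.2079]
tcp_rot [179.9225  -0.0601  41.5462]
joints [ 51.6984   1.9753 -53.1903 104.6689   1.6661  74.0578 -50.3845]
force [-0.4667  0.8194 -1.0175]
ft_torque [-0.0184  0.0092  0.0277]
width 0.1592247677739194
L 1520 ((490.6482849121094, 74.18045806884766), 17.565935134887695)
280 [0.48987461 0.07580484] [7.95278677 1.41032995] 45.04799301714854
nose dir 645 132.9607448000999 0.025621177077490273
R 1099 ((491.215576171875, -15.497801780700684), 17.37582015991211)
242 [ 0.49240467 -0.0136409 ] [7.72318884 1.78880462] 36.43724668039218
nose dir 658 129.21171569041283 0.023576157068530314
```

View pics/w4.png

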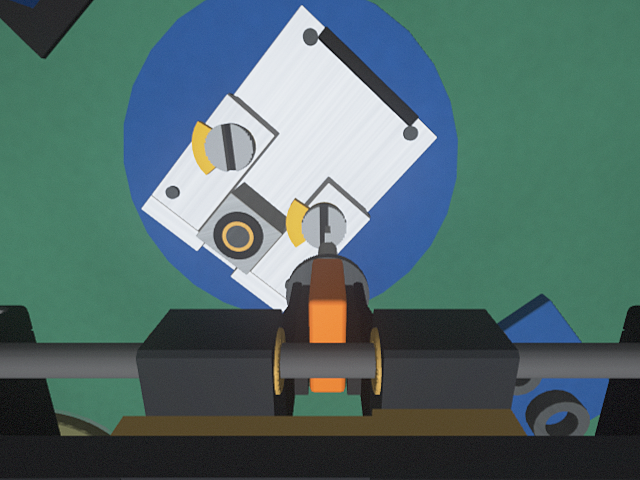

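The left cam now points back and outward (about 133°, slot about 45°), at its stop. The right slot at (324,225) lines up with the blade.

Request:
jog_arm --pt "0.0004 -0.001 0.006" --pt "0 0 0.012" --pt "0 0 0.01" --pt "0 0 0.005" --pt "0 0 0.003" --pt "0 0 0.003" --pt "0 0 0" --pt "0 0 0" --turn '[0, 0, 0, 0, 0, 0, 0, 0]'

```text
time_s: 14.35
position: [0.4911, -0.015, 0.1681]
tcp_rot: [-180.0, -0.0, 41.7]
force: [0.2, 0.2, -0.4]
width: 0.154
gripper_force: 50.1
```

```bash
python3 st.py
```

```text
time_s 14.35
position [ 0.4911 -0.015   0.1681]
tcp_rot [-179.9983   -0.007    41.704 ]
joints [ 50.7736   4.4096 -53.5401 107.7768   3.7758  69.6357 -52.2966]
force [ 0.2281  0.2241 -0.374 ]
ft_torque [ 0.0061 -0.0048 -0.0578]
width 0.15382121639926138
```

Request:
jog_arm --pt "0 0 0.001" --pt "0 0 0" --pt "0 0 0" --pt "0 0 0" --pt "0 0 0" --pt "0 0 0" --pt "0 0 0" --pt "0 0 0" --pt "0 0 0" --pt "0 0 0" --pt "0 0 0" --pt "0 0 0" --pt "0 0 0" --pt "0 0 0" --pt "0 0 0" --pt "0 0 0" --pt "0 0 0" --pt "0 0 0" --pt "0 0 0" --pt "0 0 0" --turn '[-0.5, -1, -1, -1, -1, -1, -1, -1, -1, -1, -1, -1, -1, -1, -1, -1, -1, -1, -0.5, 0]'

```text
time_s: 16.02
position: [0.4914, -0.0148, 0.1674]
tcp_rot: [179.9, 0.0, 131.7]
force: [0.5, 1.1, -2.4]
width: 0.157
gripper_force: 50.1
```

```bash
python3 st.py
```

```text
time_s 16.0167
position [ 0.4914 -0.0148  0.1674]
tcp_rot [179.9404   0.0231 131.7339]
joints [ 56.4242   5.3255 -59.681  107.7143   4.8833  69.5985  36.8843]
force [ 0.5465  1.0596 -2.4065]
ft_torque [ 0.3413 -0.3318 -0.0945]
width 0.1566023712242086
```

Request:
jog_arm --pt "0 0 0" --pt "0 0 0" --pt "0 0 0" --pt "0 0 0" --pt "0 0 0" --pt "0 0 0" --pt "0 0 0" --pt "0 0 0" --pt "0 0 0" --turn '[-0.5, -0.5, -0.5, -0.5, -0.5, -0.5, -0.5, -0.5, 0]'

```text
time_s: 16.77
position: [0.4915, -0.0148, 0.1674]
tcp_rot: [179.9, 0.0, 151.6]
force: [0.7, 1.3, -2.2]
width: 0.157
gripper_force: 50.5
```

```bash
python3 st.py
```

```text
time_s 16.7667
position [ 0.4915 -0.0148  0.1674]
tcp_rot [179.9142   0.0276 151.5565]
joints [ 57.9305   5.6233 -61.3235 107.6826   5.1995  69.6207  56.4708]
force [ 0.6717  1.3118 -2.2273]
ft_torque [ 0.5063 -0.3788 -0.7357]
width 0.15671185327294518
```

Request:
jog_arm --pt "0 0 0" --pt "0 0 0" --pt "0 0 0" --pt "0 0 0" --pt "0 0 0" --pt "0 0 0" --pt "0 0 -0.005" --pt "0 0 -0.01" --pt "0 0 -0.015" --pt "0 0 -0.01" --pt "0 0 0" --pt "0 0 0" --turn '[-0.4, -0.2, 0, 1, 1, 0, 0, 0, 0, 0, 0, 0]'

```text
time_s: 17.77
position: [0.4913, -0.0157, 0.2078]
tcp_rot: [-180.0, 0.1, 144.7]
force: [0.6, -0.6, -1.0]
width: 0.155
gripper_force: 50.1
```

Request:
jog_arm --pt "0 0 0" --pt "0 0 0" --pt "0 0 0" --pt "0 0 0" --pt "0 0 0" --pt "0 0 0" --pt "0 0 0" --pt "0 0 0" --pt "0 0 0" --pt "0 0 0" --pt "0 0 0" --pt "0.011 -0.017 0" --pt "0.011 -0.017 0" --pt "0.011 -0.017 0" --pt "0.011 -0.017 0" --pt "0 0 0" --pt "0 0 0" --turn '[1, 1, 1, 1, 1, 1, 1, 1, 1, 1, 0.9, 0, 0, 0, 0, 0, 0]'

```text
time_s: 19.18
position: [0.4221, 0.0284, 0.2066]
tcp_rot: [-180.0, 0.2, 90.2]
force: [-0.0, -0.1, -0.7]
width: 0.157
gripper_force: 50.1
```

```bash
python3 st.py;python3 look.py w5.png
```

```text
time_s 19.1833
position [0.4221 0.0284 0.2066]
tcp_rot [-179.982     0.1672   90.2399]
joints [ 56.7101 -13.2155 -55.6603 112.6839 -11.0883  75.1443   4.8882]
force [-0.0286 -0.117  -0.6505]
ft_torque [-0.0666 -0.1467 -0.0599]
width 0.15673981703836445
L 1482 ((490.8075256347656, 74.36211395263672), 17.558364868164062)
269 [0.49221238 0.07347357] [8.03245487 1.38236337] 45.203350716848036
nose dir 896 133.99829067695913 0.023450010082192795
R 1127 ((491.2908935546875, -15.555031776428223), 17.596824645996094)
225 [ 0.4903212  -0.01610198] [7.98231157 1.65392895] 134.7914269010426
nose dir 508 -140.32739968664188 0.02352682824262978
```

View pics/w5.png

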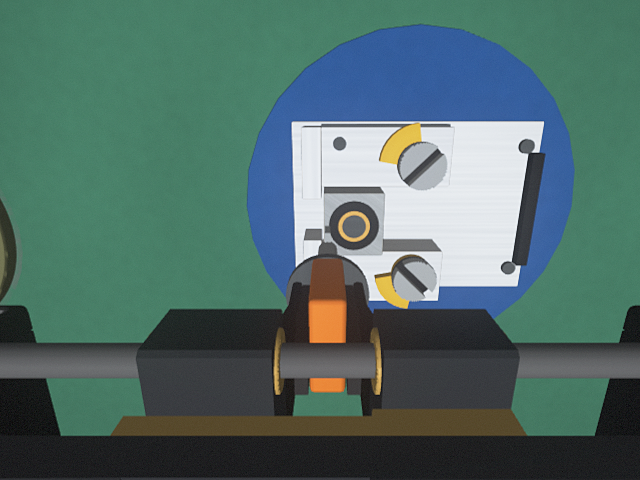

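Both cams now point back and outward and the slots are at about 45° and 135°. The insert at (354,225) is still in place. I lower a little, then move back to the notch.

Request:
jog_arm --pt "0 0 0.009" --pt "0 0 0.009" --pt "0 0 0.008" --pt "0.0005 -0.003 0" --pt "0.0005 -0.003 0" --pt "0 -0.003 0" --pt "0 -0.002 0" --pt "0 0 0" --pt "0 0 0" --turn '[0, 0, 0, 0, 0, 0, 0, 0, 0]'

```text
time_s: 19.98
position: [0.412, 0.0295, 0.1814]
tcp_rot: [179.9, 0.0, 90.2]
force: [-0.6, 0.7, -1.1]
width: 0.158
gripper_force: 50.1
```

```bash
python3 st.py
```

```text
time_s 19.9833
position [0.412  0.0295 0.1814]
tcp_rot [179.9499   0.0478  90.1955]
joints [ 55.6963 -13.6449 -55.1801 115.9563 -11.6847  72.2346   5.085 ]
force [-0.6075  0.7295 -1.0679]
ft_torque [-0.0063 -0.1181  0.004 ]
width 0.1584949941990343
```

Request:
jog_arm --pt "0 -0.0015 0" --pt "0 0 0.005" --pt "0 0 0.01" --pt "0 0 0.01" --pt "0 0 0.01" --pt "0 0 0.01" --pt "0 0 0.008" --pt "0 0 0.004" --pt "0 0 0.002" --pt "0 0 0" --pt "0 0 0" --turn '[0, 0, 0, 0, 0, 0, 0, 0, 0, 0, 0]'

```text
time_s: 20.9
position: [0.4106, 0.0297, 0.1222]
tcp_rot: [180.0, -0.0, 90.2]
force: [-0.3, -0.5, -1.4]
width: 0.159
gripper_force: 50.1
```

```bash
python3 st.py
```

```text
time_s 20.9
position [0.4106 0.0297 0.1222]
tcp_rot [179.9813  -0.0078  90.1982]
joints [ 56.3291  -8.7163 -59.0111 120.4332  -8.2975  64.2975   1.4275]
force [-0.333  -0.52   -1.4087]
ft_torque [-0.0491 -0.0855 -0.0116]
width 0.15878166733543395
```

Request:
jog_arm --pt "0 0.003 0" --pt "0 0.004 0" --pt "0 0.005 0" --pt "0 0.006 0" --pt "0 0.006 0" --pt "0 0.006 0" --pt "0 0.006 0" --pt "0 0.006 0" --pt "0 0.006 0" --pt "0 0.006 0" --pt "0 0.006 0" --pt "0 0.006 0" --pt "0 0.006 0" --pt "0 0.006 0" --pt "0 0.006 0" --pt "0 0.006 0" --pt "0 0.006 0" --pt "0 0.005 0" --pt "0 0.003 0" --pt "0 0 0" --turn '[0, 0, 0, 0, 0, 0, 0, 0, 0, 0, 0, 0, 0, 0, 0, 0, 0, 0, 0, 0]'

```text
time_s: 22.57
position: [0.5155, 0.0301, 0.1221]
tcp_rot: [179.9, -0.0, 90.2]
force: [-0.4, 0.4, -1.0]
width: 0.155
gripper_force: 50.1
```

```bash
python3 st.py; python3 - <<'E'
from h import *
for nm in('wrist','top'):
    c=camera(nm);W=world(c);z=W[...,2]
    save('p_'+nm+'.png',c['frame'])
    m=(z>.078)&(z<.0845)&(abs(W[...,1]-.03)<.028)&(W[...,0]>.4)&(W[...,0]<.62)
    print(nm,m.sum(),cv2.minAreaRect((W[m][:,:2]*1000).astype(np.float32)))
E
```

```text
time_s 22.5667
position [0.5155 0.0301 0.1221]
tcp_rot [179.9098  -0.0437  90.2014]
joints [ 48.6359  14.3998 -60.8333 107.5953  13.745   65.8014 -16.9154]
force [-0.4167  0.4244 -0.9919]
ft_torque [ 0.0059 -0.099   0.0062]
width 0.15467191836960156
wrist 2661 ((544.715087890625, 29.563697814941406), (50.65762710571289, 46.05373764038086), 89.48530578613281)
top 0 ((0.0, 0.0), (0.0, 0.0), 0.0)
```

Request:
jog_arm --pt "0 0.004 0" --pt "0 0.005 0" --pt "0 0.005 0" --pt "0 0.004 0" --pt "0 0.003 0" --pt "0 0.002 0" --pt "0 0.001 0" --pt "0 0 0" --turn '[0, 0, 0, 0, 0, 0, 0, 0]'

```text
time_s: 23.33
position: [0.5385, 0.0302, 0.122]
tcp_rot: [180.0, -0.0, 90.2]
force: [-3.8, -0.2, 0.4]
width: 0.156
gripper_force: 50.1
```

Request:
jog_arm --pt "0 0.0007 0" --pt "0 0.0007 0" --pt "0 0 0" --turn '[0, 0, 0]'

```text
time_s: 23.58
position: [0.5398, 0.03, 0.122]
tcp_rot: [180.0, 0.0, 90.2]
force: [-3.3, 0.1, -0.6]
width: 0.156
gripper_force: 50.1
```

Request:
jog_arm --pt "0 0.0007 0" --pt "0 0.0007 0" --pt "0 0 0" --turn '[0, 0, 0]'

```text
time_s: 23.83
position: [0.5403, 0.0298, 0.1219]
tcp_rot: [-179.9, 0.0, 90.2]
force: [-5.1, -0.6, 1.5]
width: 0.158
gripper_force: 50.1
```

Request:
jog_arm --pt "0 0.0006 0" --pt "0 0.0006 0" --pt "0 0 0" --turn '[0, 0, 0]'

```text
time_s: 24.08
position: [0.5406, 0.0297, 0.1218]
tcp_rot: [-179.8, 0.1, 90.2]
force: [-7.9, -0.9, 3.8]
width: 0.158
gripper_force: 50.1
```

Request:
jog_arm --pt "0 0.0007 0" --pt "0 0.0007 0" --pt "0 0 0" --pt "0 0 0" --turn '[0, 0, 0, 0]'

```text
time_s: 24.42
position: [0.5409, 0.0297, 0.1216]
tcp_rot: [-179.6, 0.1, 90.2]
force: [-9.5, -0.2, 6.0]
width: 0.153
gripper_force: 50.1
```

```bash
python3 st.py; python3 - <<'E'
from h import *
c=camera('wrist');W=world(c);z=W[...,2];f=c['frame'].astype(int)
save('w6.png',c['frame'])
m=(z>.078)&(z<.0845)&(abs(W[...,1]-.03)<.04)&(W[...,0]>.4)&(W[...,0]<.62)
print(m.sum(),cv2.minAreaRect((W[m][:,:2]*1000).astype(np.float32)))
l=(z>.036)&(z<.047)&(abs(W[...,1]-.03)<.08)&(W[...,0]>.57)&(W[...,0]<.62)&(f.sum(-1)<200)
print(l.sum(),cv2.minAreaRect((W[l][:,:2]*1000).astype(np.float32)))
E
```

```text
time_s 24.4167
position [0.5409 0.0297 0.1216]
tcp_rot [-179.6281    0.091    90.1985]
joints [ 45.0246  18.7696 -59.0083 103.9011  17.3762  67.5324 -19.3156]
force [-9.476  -0.2307  5.9957]
ft_torque [-0.2103  2.6637  0.0217]
width 0.1533427151400168
2921 ((535.0172729492188, 37.13747787475586), (114.66357421875, 68.56147003173828), 1.6497758626937866)
806 ((600.5171508789062, 36.84529113769531), (17.045995712280273, 106.08631896972656), 10.877038955688477)
```

View pics/w6.png

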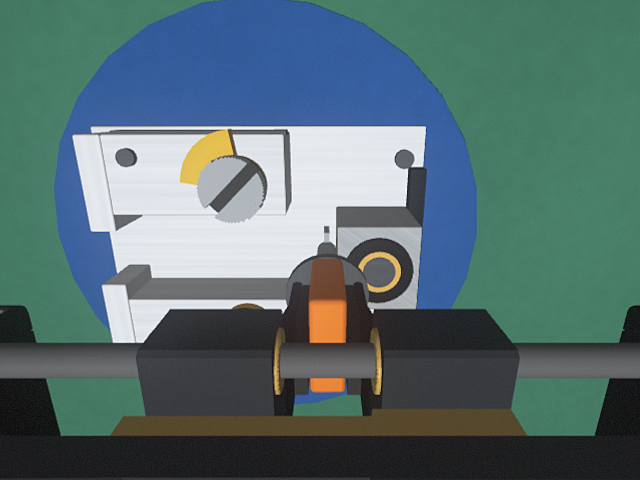

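The insert at (378,260) stands against the black lip at (416,200), and the contact force is rising. I back off and lift.

Request:
jog_arm --pt "0 -0.003 0" --pt "0 -0.004 0" --pt "0 -0.004 0" --pt "0 -0.002 0" --pt "0 0 -0.006" --pt "0 0 -0.012" --pt "0 0 -0.014" --pt "0 0 -0.014" --pt "0 0 -0.014" --pt "0 0 -0.014" --pt "0 0 -0.01" --pt "0 0 -0.004" --pt "0 0 0" --turn '[0, 0, 0, 0, 0, 0, 0, 0, 0, 0, 0, 0, 0]'

```text
time_s: 25.55
position: [0.5316, 0.0301, 0.2117]
tcp_rot: [179.8, 0.0, 90.2]
force: [-0.8, -0.4, -0.6]
width: 0.156
gripper_force: 50.1
```

Request:
jog_arm --pt "0.02 0 0" --pt "0.022 -0.004 0" --pt "0.022 -0.004 0" --pt "0.022 -0.004 0" --pt "0.022 -0.004 0" --pt "0.022 -0.004 0" --pt "0.022 -0.004 0" --pt "0.022 -0.004 0" --pt "0.022 -0.004 0" --pt "0.022 -0.004 0" --pt "0.022 -0.004 0" --pt "0.022 -0.004 0" --pt "0 0 0" --pt "0 0 0" --turn '[0, 0, 0, 0, 0, 0, 0, 0, 0, 0, 0, 0, 0, 0]'

```text
time_s: 26.72
position: [0.4845, 0.2933, 0.2094]
tcp_rot: [-179.9, -0.0, 90.4]
force: [-0.0, -0.9, -1.3]
width: 0.16
gripper_force: 50.1
```

```bash
python3 st.py; python3 - <<'E'
from h import *
c=camera('top');W=world(c);z=W[...,2];f=c['frame'].astype(int);save('t2.png',c['frame'])
m=(z>.078)&(z<.0845)&(abs(W[...,1]-.03)<.03)&(W[...,0]>.52)&(W[...,0]<.62)
print(m.sum(),cv2.minAreaRect((W[m][:,:2]*1000).astype(np.float32)))
for q in('key','insert','holder'):
    for d in cut_out(q,c):print(q,round(d['conf'],2),d['rect'],np.round(np.nanmedian(W[d['pixels']],0),3))
E
```

```text
time_s 26.7167
position [0.4845 0.2933 0.2094]
tcp_rot [-179.9148   -0.0069   90.4093]
joints [ 20.4765  19.2679 -65.2861  94.6536  17.8025  77.6905 -47.0569]
force [-0.0006 -0.9035 -1.3147]
ft_torque [-0.0975 -0.1316 -0.0073]
width 0.16043597814154686
452 ((568.7969970703125, 30.0456600189209), (45.25993728637695, 49.74641036987305), 0.9148352146148682)
key 0.57 [116.6, 197.9, 147.0, 216.0] [0.586 0.332 0.08 ]
key 0.47 [115.7, 245.3, 150.3, 264.2] [0.485 0.278 0.21 ]
insert 0.74 [138.1, 241.6, 192.0, 290.4] [0.478 0.28  0.006]
insert 0.71 [280.6, 208.6, 306.5, 234.1] [0.566 0.03  0.083]
holder 0.89 [125.1, 320.0, 165.6, 371.9] [0.339 0.303 0.005]
holder 0.81 [136.7, 239.0, 193.3, 292.2] [0.479 0.281 0.006]
```

Request:
jog_arm --pt "0.0009 -0.0025 0" --pt "0 0 0" --pt "0 0 0" --pt "0 0 0" --pt "0 0 0" --pt "0 0 0" --pt "0 0 0" --pt "0 0 0" --pt "0 0 0" --pt "0 0 0.005" --pt "0 0 0.012" --pt "0 0 0.006" --pt "0 0 0" --pt "0 0 0" --turn '[-1, -1, -1, -1, -1, -1, -1, -1, -1, 0, 0, 0, 0, 0]'

```text
time_s: 28.08
position: [0.483, 0.2922, 0.1861]
tcp_rot: [-179.9, -0.0, 135.1]
force: [-0.1, 0.0, -1.8]
width: 0.156
gripper_force: 50.1
```

```bash
python3 st.py; python3 - <<'E'
from h import *
c=camera('wrist');W=world(c);z=W[...,2];f=c['frame'].astype(int);save('w7.png',c['frame'])
n=np.hypot(W[...,0]-.482,W[...,1]-.2945)<.05
b=n&(f[...,2]>f[...,0]+50)&(z>.08)&(z<.088);P=W[b]
print('post',b.sum(),cv2.minAreaRect((P[:,:2]*1000).astype(np.float32)))
s=get_state();T=s['position'];psi=np.radians(s['tcp_rot'][2]);ex=np.array([np.cos(psi),np.sin(psi)]);ey=np.array([np.sin(psi),-np.cos(psi)])
q=W[...,:2]-T[:2];L=np.stack([q@ex,q@ey],-1)*1000
for lo,hi in((-.09,-.075),(-.075,-.05),(-.012,-.004)):
    m=(z-T[2]>lo)&(z-T[2]<hi)&(np.hypot(L[...,0],L[...,1])<25)&~b
    if m.sum():print(lo,m.sum(),np.percentile(L[m],[3,50,97],axis=0).round(1).tolist())
E
```

```text
time_s 28.0833
position [0.483  0.2922 0.1861]
tcp_rot [-179.9115   -0.0136  135.13  ]
joints [ 24.9018  24.7187 -73.0846  96.5741  24.2164  77.091   -7.2342]
force [-0.1126  0.0297 -1.8234]
ft_torque [-0.004  -0.1694  0.0166]
width 0.15569789543448317
post 2182 ((481.53778076171875, 294.4037170410156), (46.35586166381836, 46.72750473022461), 83.53376007080078)
-0.09 30 [[11.3, -2.8], [11.6, -0.8], [11.8, 0.5]]
-0.075 265 [[2.1, -6.4], [5.3, -1.4], [11.6, 4.0]]
-0.012 1197 [[-1.2, -20.0], [11.1, -1.3], [19.4, 17.7]]
```

View pics/w7.png

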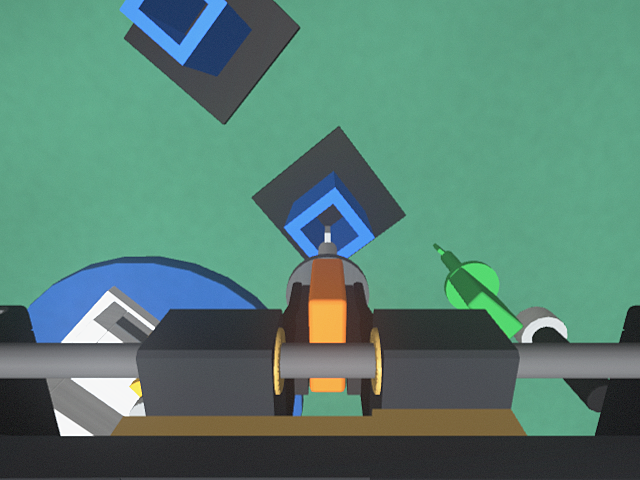

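The blade at (327,235) hangs over the hole of the chosen holder, about 3 mm off. I correct that and lower.

Request:
jog_arm --pt "0.0026 0.0015 0" --pt "0 0 0" --pt "0 0 0.005" --pt "0 0 0.008" --pt "0 0 0.01" --pt "0 0 0.01" --pt "0 0 0.007" --pt "0 0 0" --turn '[0, 0, 0, 0, 0, 0, 0, 0]'

```text
time_s: 28.8
position: [0.4815, 0.2946, 0.1447]
tcp_rot: [-179.8, -0.1, 135.2]
force: [-0.6, 0.2, -0.5]
width: 0.157
gripper_force: 50.1
```

```bash
python3 st.py
```

```text
time_s 28.8
position [0.4815 0.2946 0.1447]
tcp_rot [-179.802    -0.0562  135.1996]
joints [ 22.8705  26.8907 -71.0255  99.3556  26.4564  73.3234  -9.0677]
force [-0.5849  0.2307 -0.4617]
ft_torque [ 0.0799 -0.1232 -0.0332]
width 0.15734370422062655
```

j3 is relaxing and there is no contact. Continuing to just above seating.

Request:
jog_arm --pt "0 0 0.006" --pt "0 0 0.01" --pt "0 0 0.01" --pt "0 0 0.01" --pt "0 0 0.006" --pt "0 0 0.003" --pt "0 0 0" --pt "0 0 0" --turn '[0, 0, 0, 0, 0, 0, 0, 0]'

```text
time_s: 29.47
position: [0.4825, 0.2958, 0.102]
tcp_rot: [180.0, -0.0, 135.2]
force: [0.3, 0.4, -1.9]
width: 0.155
gripper_force: 50.1
```

Request:
jog_arm --pt "0 0 0.001" --pt "0 0 0.001" --pt "0 0 0.0005" --pt "0 0 0" --pt "0 0 0" --turn '[0, 0, 0, 0, 0]'

```text
time_s: 29.88
position: [0.4826, 0.2956, 0.0996]
tcp_rot: [180.0, 0.0, 135.2]
force: [0.1, 0.1, -1.5]
width: 0.155
gripper_force: 50.1
```

Request:
jog_arm --pt "0 -0.001 0.001" --pt "0 0 0.001" --pt "0 0 0.0005" --pt "0 0 0" --pt "0 0 0" --turn '[0, 0, 0, 0, 0]'

```text
time_s: 30.3
position: [0.4818, 0.2949, 0.0969]
tcp_rot: [-180.0, 0.0, 135.2]
force: [1.1, -0.6, -1.2]
width: 0.157
gripper_force: 50.1
```

Request:
jog_arm --pt "0 0 0.0005" --pt "0 0 0.0005" --pt "0 0 0" --turn '[0, 0, 0]'

```text
time_s: 30.55
position: [0.4819, 0.295, 0.0965]
tcp_rot: [-180.0, 0.0, 135.2]
force: [-0.8, -2.3, 4.0]
width: 0.155
gripper_force: 50.1
```

Request:
jog_arm --pt "0 0 0" --pt "0 0 0" --pt "0 0 0" --pt "0 0 0" --pt "0 0 0" --pt "0 0 0" --pt "0 0 0" --pt "0 0 0" --pt "0 0 -0.005" --pt "0 0 -0.01" --pt "0 0 -0.02" --pt "0 0 -0.02" --pt "0 0 -0.025" --pt "0 0 -0.025" --pt "0 0 -0.025" --pt "0 0 -0.02" --pt "0 0 0" --pt "0 0 0" --turn '[0, 0, 0, 0, 0, 0, 0, 0, 0, 0, 0, 0, 0, 0, 0, 0, 0, 0]' --fingers 0.7

```text
time_s: 32.05
position: [0.4823, 0.2956, 0.2478]
tcp_rot: [179.9, 0.1, 135.2]
force: [0.4, -0.7, -1.2]
width: 0.697
gripper_force: 0.0
```

```bash
python3 st.py; python3 - <<'E'
from h import *
c=camera('wrist');W=world(c);z=W[...,2];f=c['frame'].astype(int)
n=np.hypot(W[...,0]-.482,W[...,1]-.2945)<.06
o=n&(f[...,0]>f[...,2]+60)&(z>.09)&(z<.14);print('key',o.sum(),cv2.minAreaRect((W[o&(z>.127)][:,:2]*1000).astype(np.float32)),np.percentile(z[o],97))
k=n&(z>.0865)&(z<.0935)&~o;print('collar',k.sum(),cv2.minEnclosingCircle((W[k][:,:2]*1000).astype(np.float32)),np.median(z[k]))
c=camera('top');W=world(c);z=W[...,2]
for lo,hi,xr in((.078,.0845,(.52,.62)),):
    m=(z>lo)&(z<hi)&(abs(W[...,1]-.03)<.03)&(W[...,0]>xr[0])&(W[...,0]<xr[1]);print('insert',cv2.minAreaRect((W[m][:,:2]*1000).astype(np.float32)))
for q in('ring_a','plug_gauge'):
    for d in cut_out(q,c):print(q,round(d['conf'],2),np.round(np.nanmedian(W[d['pixels']],0),3))
E
```

```text
time_s 32.05
position [0.4823 0.2956 0.2478]
tcp_rot [179.8505   0.0792 135.2022]
joints [ 25.8313  21.5629 -74.4172  91.6432  20.9982  82.6567  -5.0272]
force [ 0.4014 -0.7189 -1.2497]
ft_torque [-0.0014 -0.1638  0.007 ]
width 0.6968364140138795
key 1131 ((480.84521484375, 294.4678649902344), (12.90326976776123, 39.61663818359375), 45.4305534362793) 0.13632630775509025
collar 1149 ((481.1527099609375, 295.10333251953125), 31.180946350097656) 0.0907710672638112
insert ((568.9006958007812, 30.151958465576172), (45.37908935546875, 49.771121978759766), 1.1424931287765503)
ring_a 0.96 [ 0.482 -0.355  0.036]
ring_a 0.63 [ 0.491 -0.277  0.035]
plug_gauge 0.55 [0.71  0.345 0.049]
```

```bash
python3 -c "
from bench import *
print(close_job())"
```

```text
the job is handed in; nothing more can be done
None
```

The job is handed in at about 32 s: both cam screws were turned to their stops, then the key pushed the insert against the lip, and the key is back in its holder; the rings and plug gauge read unmoved to within about 2 mm.

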